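Brush out the leaning bolt test socket and zero its cleaning counter

ROBOT

A 7-joint arm with a two-finger parallel gripper is mounted at the origin on the work surface. World frame = base frame: x ahead of the robot, y to its left, z up, the work surface at z = 0. Lengths are in m, angles in rad, forces in N, time in s.
With the tool pointing down it reaches from about 0.425 to 0.925 m from the base axis. Payload 6.8 kg.
Tool frame: the origin (TCP) lies between the finger pads; the fingertips stand r.tips_ahead ahead of it and the grasp point (between the pads) lies 5 mm behind it (r.tips_ahead is the distance from the TCP to the fingertips, in m); z points along the fingers, y is the line along which they close (so a half turn about z gives the same grasp; the last joint's range is limited). The gripper opens to 85 mm and grips with 20 to 120 N. Pads are 22 mm wide; open, the fingers measure 114 mm over their backs; the gripper's body (76 mm by 85 mm) begins 54 mm behind the grasp point. The pads swing forward as they close: fully open they stand 13 mm farther back than shut.
Start: joints at [-1.335, 0.477, 0.022, 1.555, -0.011, 1.109, -0.083], TCP at [0.228, 0.636, 0.245] pointing down, gripper open.
Joint ranges: [-2.96, 2.96], [-0.34, 2.1], [-1.41, 1.46], [0.24, 2.44], [-1.37, 4.51], [0.17, 1.92], [-2.96, 2.96]. Speed limits (rad/s): [2.39, 2.39, 3.14, 3.14, 3.14, 3.14, 3.14].

INTERFACE

Orientations are given as a rotation vector (axis times angle).
In Python, from bench import r gives the robot as it stands.
- The arm moves only by the tool move_arm, never from a script. Its argument "rows" is one flat list of numbers, 4 for each row, row after row: the shift along the tool's x, y, z in cm, then the turn about the tool's z in degrees. In form: [tx, ty, tz, twist, tx, ty, tz, twist, ...]. A call has 1 to 10 rows; each row is the pose to reach, as a shift and turn from the pose commanded when the call began, along the tool's axes at that moment; what a row does not reach only later rows make up. A row lasts 1/8 s, in which the tool goes at most 62.5 mm and 10.7 degrees, less where a joint would pass 70% of its speed; a pose out of reach is approached as far as the arm can. A call with a gripper value outside its range is refused whole. "fingers" is the opening, from 0 (shut) to 1 (fully open), set as the call begins (left out, the last holds). The fingers move at their own pace and stop on an object; "newtons" is the grip in N (left out, the last holds). Time passes only in rows, so rows that repeat a pose let the fingers close. It gives the time, the measured TCP pose, the force, the opening and the grip force at its end, in the units of the state.
- r.get_obs(): the state, without advancing time (a new reading comes with each control period).
- r.grab_frame(name): name is "scene" or "top" or "wrist"; returns the picture (420x560x3 uint8, blue, green, red); there is no depth.
- r.camera_params(name): a dict with "fx", "fy", "cx", "cy" (pixels), "world_from_camera" (4x4, takes a point from camera to world coordinates). Camera axes: x right, y down, z forward; pixel columns grow to the right and rows downward; lengths in m; the calibration is good to about 2 mm. A picture is of the moment at which its call begins: read the wrist's pose just before it. camera_params takes no time and is no camera call; for the wrist camera it gives the pose at the moment of the call.
- r.hand_in(): hands the job in; it is judged then, once.
The state is a dict: "clock": time; "joints": joint angles; "qvel": joint speeds; "tau": joint torques, N m; "tcp_pos": TCP position; "orientation": TCP orientation; "contact_force": force on the tool from outside, world axes, zero at the start; "moment": the same for the moment, N m; "grip_width": finger opening in m; "gripper_force": force on a finger pad.
Only numpy, scipy, OpenCV 4.12 (cv2) and the standard library are available. Lean on these libraries where they do the work, as an engineer would, in place of code of your own. Each camera call takes 0.05 s, during which the arm holds its last target. There are 200 camera calls.

TASK

Take the long brush from its pot and brush out the leaning bolt test socket: three strokes, each pushed gently down until you feel the sprung bed at the bottom give (a firm touch of about 5 N, held a moment), with the bristle head drawn back up at least half out of the mouth between strokes. Then stand the brush back upright in its pot and let go of it, and after that turn the counter's reset knob back anticlockwise to its zero stop. Leave the other things on the counter where they lie.

Things in the scene. Friction and masses are not known exactly. Their poses are not given: they have to be found in the camera images.
- brush: the long brush, 190 mm: a black round bristle head (28 mm across, 62 mm long) at the lower end, a thin 9 mm steel shank, and a pale wooden handle (26 mm along its x, 20 mm along its y, from 120 to 190 mm above the end). About 0.14 kg. Origin: centre of the flat end of the bristle head; z runs up along the brush towards the handle. It starts standing upright in the pot.
- brush_grip (a point): a point on the brush's axis in the handle, 158 mm above the brush's end; axes as the brush; good for gripping across the 20 mm width with the tool along the brush
- pot: the brush's pot, fixed: a round steel cup, 48 mm outside, 40 mm inside, rim 70 mm above the counter, inner floor 8 mm above the counter, on an 84 mm disc foot. Origin: centre of the underside; z up.
- socket: the bolt test socket, fixed: an aluminium tube, 40 mm bore, 50 mm outside (60 mm at the flared mouth), 135 mm long, leaning 27 degrees from vertical on a dark steel stand (foot 100 x 90 mm). Origin: centre of the mouth, 156 mm above the counter; z points out of the mouth along the bore (so down the bore is -z). The brush's handle and the tool must lean with it.
- endcap: the steel cap that closes the socket's lower end; it has the same origin and axes as the socket, and carries the sprung bed, a rubber-faced disc across the bore. The height at which the bed is set cannot be seen or read: its face lies somewhere from 80 to 110 mm below the mouth along the bore and must be felt. It yields 1 mm per newton over 10 mm, then stops hard.
- reset (a joint): angle of the counter's reset knob: 0 is the zero stop, it grows clockwise seen from above (up to 1.7 rad), so turn it anticlockwise to come back to 0. Moderately stiff, stays where it is left.
- reset_grip (a point): on the knob's axis at the height to grip its bar; the bar, 60 mm long, runs along this point's x axis. The knob (60 mm across) stands on the top of the grey counter unit (110 x 100 mm, 70 mm high), which is fixed.
- counter: the grey counter unit, fixed, 110 x 100 x 70 mm, four white digit drums on its front (-x) face. Origin: centre of the underside; at the zero stop the knob's bar is along its x.
- fan_handle: bystander: cream fanlight handle, 150 mm long, 35 mm high, lying loose; origin at its underside
- casement_peg: bystander: bronze casement peg on a 60 x 30 mm plate, 40 mm high, loose; origin at its underside
- bumper: bystander: round black rubber bumper stop, 60 mm across, 30 mm high, loose; origin at its underside
- glass_square: bystander: smoked glass square, 100 x 100 x 6 mm, loose; origin at its underside
- hinge: bystander: steel butt hinge lying open, 100 x 68 mm, 10 mm high, loose; origin at its underside
Things that resemble listed ones, but are neither listed nor needed, are in the scene too. What is shaped like the brush but blue, turquoise or yellow is not meant.

How it is judged:
By the outcome, as a careful person would: the job done as asked, in the order asked, and still so for the second after the job is handed in, with the robot touching nothing.
It also fails if it takes over 72 s, if anything falls off the work surface, if the arm or the gripper's body presses on something with over 40 N, if the wrist force passes 120 N, or if a joint passes its speed limit or range.

## Working session

There is one attempt and no reset: what is moved stays moved. The work goes in short steps, Python scripts to look and compute and a tool call to move; the robot and the scene stay as the last step left them, time stands still between calls to the robot, and variables do not carry over. Pictures are saved under pics/ and viewed, at most 10 in all, crops included, and the job is handed in when it is done.

Besides the shell and the picture viewer there is one more tool, called after "Call:" by a JSON object that holds its "name" and its "arguments". move_arm: Moves the arm, as the interface text tells. Its arguments: {"type":"object","properties":{"rows":{"type":"array"},"fingers":{"type":"number"},"newtons":{"type":"number"}},"required":["rows"]}

```bash
ls; mkdir -p pics; python3 - <<'E'
from bench import r
import cv2,numpy as np
np.set_printoptions(precision=4,suppress=True)
o=r.get_obs()
for k in o: print(k,o[k])
print(r.tips_ahead)
for n in ("scene","top"):
    f=r.grab_frame(n); cv2.imwrite(f"pics/{n}0.png",f)
    p=r.camera_params(n); print(n,p)
a=cv2.imread("pics/scene0.png")
E
```

```text
pics
clock 0.0
joints [-1.3351  0.4778  0.0223  1.5565 -0.0115  1.1093 -0.0831]
qvel [ 0.0018  0.0009 -0.0008 -0.     -0.     -0.0001  0.0006]
tau [ -0.0001 -59.6461   1.6081 -28.119    0.0125   0.0096  -0.    ]
tcp_pos [0.2273 0.635  0.2443]
orientation [-0.5373 -3.0951  0.0029]
contact_force [-0.1741 -0.3323  0.0407]
moment [ 0.0228 -0.0063 -0.0568]
gripper_force 0.0
grip_width 0.08516145720954903
0.014
scene {'fx': 471.4950951058159, 'fy': 471.4950951058159, 'cx': 282.27818193323037, 'cy': 206.11926934516802, 'world_from_camera': array([[-0.8577,  0.2786, -0.4321,  1.0905],
       [ 0.5141,  0.4522, -0.7289,  0.9227],
       [-0.0077, -0.8473, -0.5311,  0.8086],
       [ 0.    ,  0.    ,  0.    ,  1.    ]])}
top {'fx': 412.2031209564351, 'fy': 412.2031209564351, 'cx': 273.4810049026823, 'cy': 204.9243756452311, 'world_from_camera': array([[-0.0149, -0.9904,  0.1377,  0.4069],
       [-0.9999,  0.0144, -0.0041,  0.0032],
       [ 0.0021, -0.1377, -0.9905,  1.1626],
       [ 0.    ,  0.    ,  0.    ,  1.    ]])}
```

View pics/scene0.png

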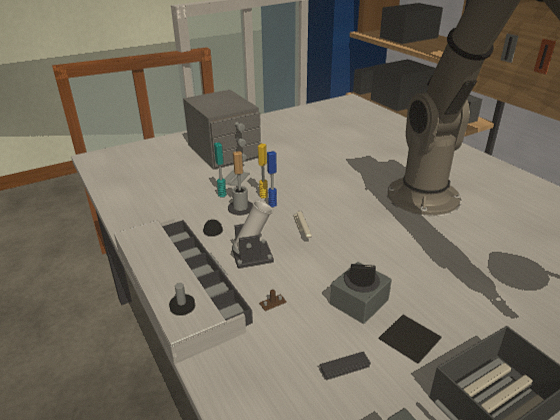

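View pics/top0.png

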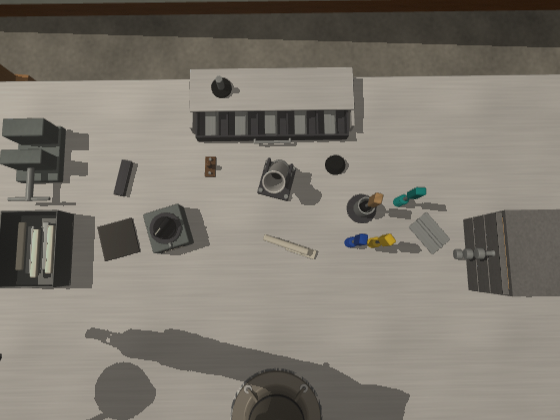

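The scene shows the pot with the wooden-handled brush at about (240,185) and the leaning socket at (255,230). The knob unit is at (362,290). Brush-like shapes are the turquoise (220,170), yellow (263,170), blue (272,175) and the wooden one in the pot (238,162). In the top view they are at (410,197), (383,241), (356,241) and (372,203). Only the wooden-handled one stands in the steel pot and fits the description. I'll confirm it in enlarged crops.

```bash
python3 - <<'E'
import cv2,numpy as np
t=cv2.imread("pics/top0.png"); s=cv2.imread("pics/scene0.png")
z=lambda im,x,y,w,h,k: cv2.resize(im[y:y+h,x:x+w],None,fx=k,fy=k,interpolation=cv2.INTER_CUBIC)
cv2.imwrite("pics/c1.png",z(t,250,145,160,100,5))
A=z(s,200,120,100,150,4); B=z(t,140,200,60,50,6)[:, :360]; C=z(s,325,255,72,60,5)
out=np.zeros((600,780,3),np.uint8); out[:,:400]=A; out[:300,410:770]=B; out[300:600,410:770]=C
cv2.imwrite("pics/c2.png",out)
E
```

```text
(no output)
```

View pics/c1.png

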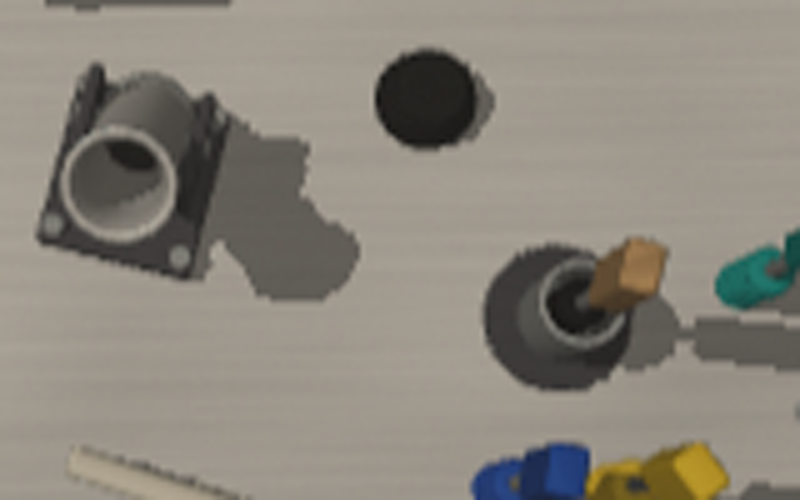

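View pics/c2.png

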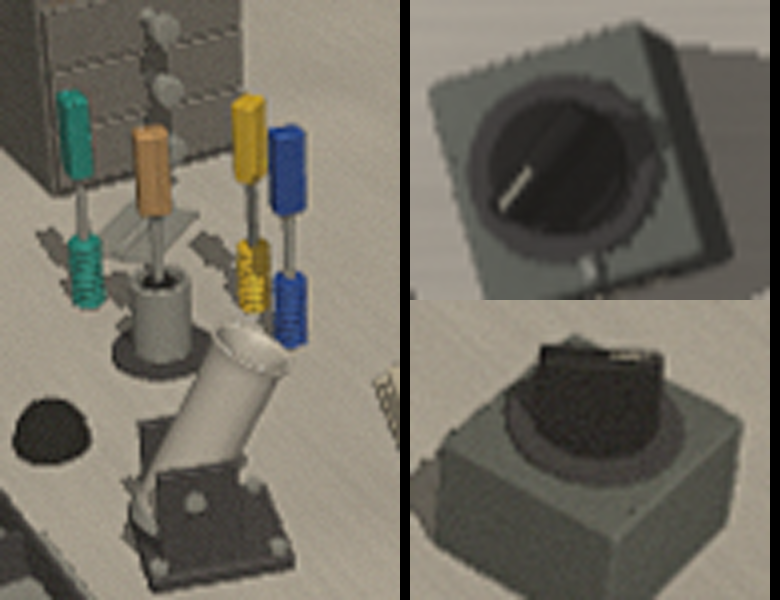

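The wooden brush is in the steel pot. In the top crop the rim centre is at about (585,302), the handle top at (648,265) and the socket mouth at (119,183), leaning up and to the right going down. The knob bar runs (500,205) to (610,110) in the counter crop, with the drums on the lower face.

Next I'll turn these into positions with both views.

```bash
cat > h.py <<'E'
from bench import r
import numpy as np, cv2
from scipy.optimize import least_squares
from scipy.spatial.transform import Rotation as R
np.set_printoptions(precision=4,suppress=True)
def ray(n,px,p=None):
    p=p or r.camera_params(n); T=p["world_from_camera"]
    d=T[:3,:3]@np.array([(px[0]-p["cx"])/p["fx"],(px[1]-p["cy"])/p["fy"],1]); return T[:3,3],d
def onz(n,px,z,p=None):
    o,d=ray(n,px,p); return o+d*(z-o[2])/d[2]
def proj(p,X):
    T=p["world_from_camera"]; c=(np.atleast_2d(X)-T[:3,3])@T[:3,:3]
    return np.c_[p["cx"]+p["fx"]*c[:,0]/c[:,2],p["cy"]+p["fy"]*c[:,1]/c[:,2]]
def tri(a,b):
    (o1,d1),(o2,d2)=a,b; t=np.linalg.lstsq(np.c_[d1,-d2],o2-o1,rcond=None)[0]
    p,q=o1+t[0]*d1,o2+t[1]*d2; return (p+q)/2,np.linalg.norm(p-q)
E
python3 - <<'E'
from h import *
print([a for a in dir(r) if a[0]!='_'])
c=lambda u,v:(250+(u+.5)/5-.5,145+(v+.5)/5-.5)
s=lambda u,v:(200+(u+.5)/4-.5,120+(v+.5)/4-.5)
b=lambda u,v:(140+(u-410+.5)/6-.5,200+(v+.5)/6-.5)
g=lambda u,v:(325+(u-410+.5)/5-.5,255+(v-300+.5)/5-.5)
print("pot rim",onz("top",c(585,302),.07),onz("scene",s(162,287),.07),"foot",onz("top",c(558,317),.004))
print("handle top",onz("top",c(650,262),.198),tri(ray("top",c(650,262)),ray("scene",s(152,128))))
print("mouth",onz("top",c(119,183),.156),tri(ray("top",c(119,183)),ray("scene",s(251,348))))
f=[onz("top",c(*q),.01)[:2] for q in((38,240),(195,280),(230,118),(95,65))]
print("foot",f,[np.linalg.norm(f[i]-f[i-1]) for i in range(4)], [np.degrees(np.arctan2(*(f[i]-f[i-1])[::-1])) for i in range(4)])
f=[onz("top",b(*q),.07)[:2] for q in((430,88),(640,22),(705,262),(488,318))]
print("counter",f,[np.linalg.norm(f[i]-f[i-1]) for i in range(4)],[np.degrees(np.arctan2(*(f[i]-f[i-1])[::-1])) for i in range(4)],np.mean(f,0))
for z in(.1,.11): 
    p,q=onz("top",b(500,205),z),onz("top",b(612,108),z); print("bar",p,q,np.linalg.norm(p-q),np.degrees(np.arctan2(*(q-p)[1::-1])))
print("bar end",tri(ray("top",b(500,205)),ray("scene",g(662,355))))
E
```

```text
['Unreachable', 'camera_params', 'get_obs', 'grab_frame', 'hand_in', 'tips_ahead']
pot rim [ 0.555  -0.2506  0.07  ] [ 0.5568 -0.2337  0.07  ] foot [ 0.5555 -0.2502  0.004 ]
handle top [ 0.5563 -0.2526  0.198 ] (array([ 0.553 , -0.2501,  0.1993]), np.float64(0.007279822726623862))
mouth [ 0.6064 -0.0017  0.156 ] (array([ 0.6052, -0.0008,  0.1549]), np.float64(0.003175229577781171))
foot [array([0.6031, 0.044 ]), array([ 0.5789, -0.0445]), array([ 0.6722, -0.0664]), array([0.7044, 0.0104])] [np.float64(0.10676254790081553), np.float64(0.09179950143135754), np.float64(0.09587280230850541), np.float64(0.08324342077176268)] [np.float64(161.62416143169625), np.float64(-105.29747309844919), np.float64(-13.18954857490984), np.float64(67.24756761344123)]
counter [array([0.5388, 0.3471]), array([0.5671, 0.2543]), array([0.4599, 0.2239]), array([0.4368, 0.3187])] [np.float64(0.10584144599467114), np.float64(0.09696244442176263), np.float64(0.1113949776455568), np.float64(0.0975874553575759)] [np.float64(15.53274380709019), np.float64(-73.04497588876968), np.float64(-164.1564925515591), np.float64(103.68580923012087)] [0.5006 0.286 ]
bar [0.4841 0.3061 0.1   ] [0.5253 0.2589 0.1   ] 0.06269657995594188 -48.94306978016353
bar [0.4834 0.3033 0.11  ] [0.5242 0.2565 0.11  ] 0.062106531650419496 -48.94306978016359
bar end (array([0.4808, 0.3034, 0.1163]), np.float64(0.0057502105404945904))
```

Readings so far:
- The pot is at (0.555, -0.250).
- The mouth is at (0.606, -0.001, 0.156), leaning towards yaw ~164°.
- The counter is at (0.50, 0.286) with yaw ~16°, and the bar is at -49°.

The sizes check out. I'll move over to the pot now, and this also shows how the arm behaves.

Call:
{"name": "move_arm", "arguments": {"rows": [-37,-22.3,-9.6,0,-37,-22.3,-9.6,0,-37,-22.3,-9.6,0,-37,-22.3,-9.6,0,-37,-22.3,-9.6,0,-37,-22.3,-9.6,0,-37,-22.3,-9.6,0,-37,-22.3,-9.6,0], "fingers": 1}}

```text
clock: 1.1
tcp_pos: [0.5044, 0.2954, 0.3424]
orientation: [0.552, 3.09, -0.001]
contact_force: [-0.1, 1.2, -0.2]
grip_width: 0.0852
gripper_force: 0.0
```

Call:
{"name": "move_arm", "arguments": {"rows": [-21.4,-50.8,0,0,-21.4,-50.8,0,0,-21.4,-50.8,0,0,-21.4,-50.8,0,0,-21.4,-50.8,0,0,-21.4,-50.8,0,0,-21.4,-50.8,0,0,-21.4,-50.8,0,0,-21.4,-50.8,0,0,-21.4,-50.8,0,0]}}

```text
clock: 2.35
tcp_pos: [0.5298, -0.2534, 0.3408]
orientation: [-0.547, -3.093, 0.003]
contact_force: [-0.2, 0.3, -0.5]
grip_width: 0.0858
gripper_force: 0.0
```

```bash
python3 - <<'E'
from h import *
o=r.get_obs(); p=r.camera_params("wrist"); f=r.grab_frame("wrist")
print(o["clock"],o["joints"],o["tcp_pos"],o["contact_force"]);M=R.from_rotvec(o["orientation"]).as_matrix();print(M)
print(p); np.save("w1.npy",p["world_from_camera"])
cv2.imwrite("pics/w1.png",f)
print(proj(p,[[.555,-.25,.07],[.555,-.25,.198]]))
E
```

```text
2.35 [-0.0997  0.2771  0.5533  1.6802 -0.1508  1.2281  1.7079] [ 0.5298 -0.2534  0.3408] [-0.2107  0.325  -0.4748]
[[-0.9393  0.3432 -0.0014]
 [ 0.3432  0.9393 -0.0019]
 [ 0.0006 -0.0022 -1.    ]]
{'fx': 292.1467219190909, 'fy': 292.1467219190909, 'cx': 279.20361525926046, 'cy': 211.57851947841274, 'world_from_camera': array([[ 0.344 ,  0.8999,  0.2682,  0.4613],
       [ 0.939 , -0.3292, -0.0998, -0.2289],
       [-0.0015,  0.2862, -0.9582,  0.4691],
       [ 0.    ,  0.    ,  0.    ,  1.    ]])}
[[288.4926 195.206 ]
 [292.2679 225.4927]]
```

View pics/w1.png

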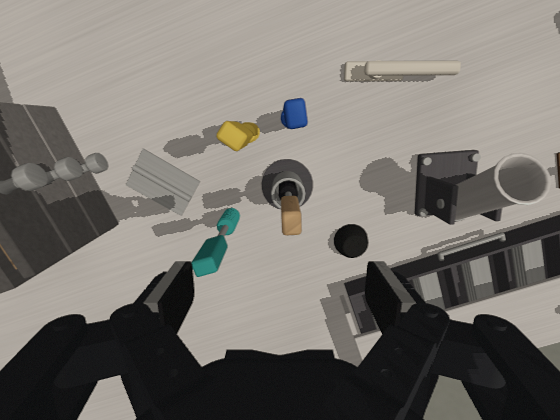

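The wrist view shows the wooden handle's top at about (291,229), the pot rim at (288,190), the socket mouth at (525,180) and the bumper at (351,240). I'll fit the handle box silhouette over the three views.

```bash
python3 - <<'E'
from h import *
from scipy.optimize import minimize
V=[]
pw=dict(r.camera_params("wrist")); pw["world_from_camera"]=np.load("w1.npy")
for n,f,(x,y,w,h),p in(("top","top0",(360,180,35,40),r.camera_params("top")),("scene","scene0",(225,145,25,35),r.camera_params("scene")),("wrist","w1",(270,190,40,55),pw)):
    im=cv2.imread(f"pics/{f}.png")[y:y+h,x:x+w]; hsv=cv2.cvtColor(im,cv2.COLOR_BGR2HSV)
    m=((hsv[...,0]>4)&(hsv[...,0]<22)&(hsv[...,1]>90)).astype(np.float32)
    V.append((m,x,y,p)); print(n,m.sum())
K=6
def mask(v,q):
    m,x,y,p=v; px,py,yaw,ax,ay=q; Rm=R.from_euler("xyz",[ax,ay,yaw]).as_matrix()
    C=np.array([[a*.013,b*.010,c] for a in(-1,1) for b in(-1,1) for c in(.12,.19)])@Rm.T+[px,py,.008]
    P=((proj(p,C)-[x,y]+.5)*K).astype(np.float32); H=cv2.convexHull(P)
    o=np.zeros((m.shape[0]*K,m.shape[1]*K),np.uint8); cv2.fillConvexPoly(o,np.int32(H*16),1,shift=4)
    return cv2.resize(o.astype(np.float32),m.shape[::-1],interpolation=cv2.INTER_AREA)
def cost(q,vs): return sum(np.abs(mask(v,q)-v[0]).sum()/v[0].sum() for v in vs)
for y0 in np.radians([-60,-30,0,30,60,90]):
    b=minimize(cost,[.555,-.251,y0,0,0],args=(V,),method="Nelder-Mead",options=dict(initial_simplex=np.array([[.555,-.251,y0,0,0]]*6)+np.vstack([np.zeros(5),np.diag([.004,.004,.3,.03,.03])]),maxiter=500))
    print(b.x[:2],np.degrees(b.x[2:]),b.fun,[cost(b.x,[v]) for v in V])
# pot rim from wrist
f=cv2.imread("pics/w1.png"); cv2.imwrite("pics/w1c.png",cv2.resize(f[140:260,250:410],None,fx=5,fy=5,interpolation=cv2.INTER_CUBIC))
E
```

```text
top 153.0
scene 195.0
wrist 701.0
[ 0.56   -0.2514] [-20.9151   0.5167  -2.6484] 0.6021730899810791 [np.float32(0.2848584), np.float32(0.17905983), np.float32(0.13825487)]
[ 0.5559 -0.2502] [-19.3039   0.2037  -1.2364] 0.6245685815811157 [np.float32(0.29357296), np.float32(0.1554131), np.float32(0.1755825)]
[ 0.5589 -0.2492] [-22.1913   1.1035  -1.9752] 0.6286580562591553 [np.float32(0.30083516), np.float32(0.16282052), np.float32(0.16500239)]
[ 0.5552 -0.2488] [32.8692 -0.2268 -0.4405] 1.0835375785827637 [np.float32(0.26779228), np.float32(0.25698006), np.float32(0.5587653)]
[ 0.5517 -0.2501] [83.4802  0.4896  0.7568] 0.9471665024757385 [np.float32(0.3603849), np.float32(0.14943019), np.float32(0.4373514)]
[ 0.5527 -0.2629] [93.3555  0.5169  5.0054] 0.9067236185073853 [np.float32(0.2180465), np.float32(0.22065528), np.float32(0.46802184)]
```

View pics/w1c.png

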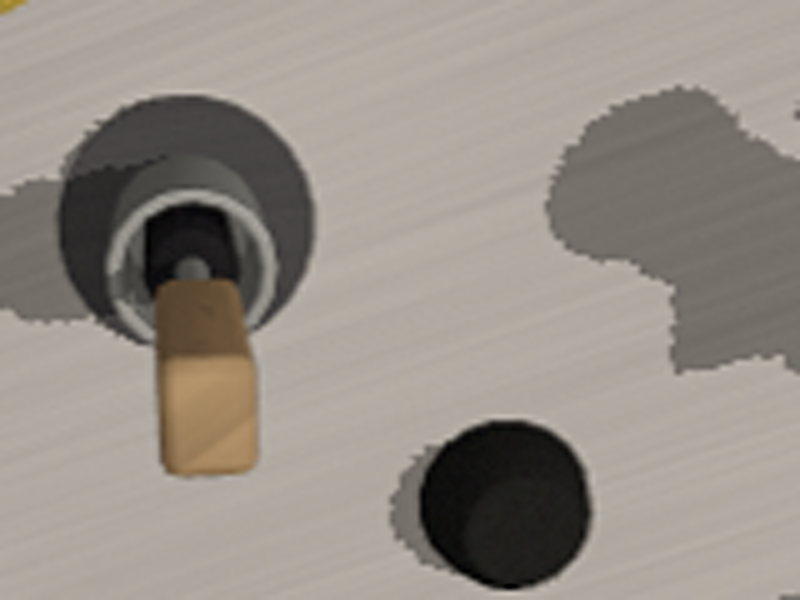

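The brush stands at about (0.5525, -0.2497) with yaw ~-20°. The tool's y axis is already along its narrow width. The rows have no tilt axis, so before grasping I'll spend about a second seeing what the arm does at its reach limit, since the socket leans.

Call:
{"name": "move_arm", "arguments": {"rows": [-56.4,20.6,0,0,-56.4,20.6,0,0,-56.4,20.6,0,0,-56.4,20.6,0,0,-56.4,20.6,0,0,-56.4,20.6,0,0,-56.4,20.6,0,0,-56.4,20.6,0,0,-56.4,20.6,0,0,-56.4,20.6,0,0]}}

```text
clock: 3.65
tcp_pos: [0.9025, -0.2384, 0.3531]
orientation: [-0.533, -3.082, -0.003]
contact_force: [-0.8, -8.6, 12.9]
grip_width: 0.0854
gripper_force: 0.0
```

```bash
python3 - <<'E'
from h import *
o=r.get_obs(); print(o["clock"],o["joints"],o["tcp_pos"]);print(R.from_rotvec(o["orientation"]).as_matrix())
E
```

```text
3.65 [ 0.1018  1.2007  1.4555  0.2408 -1.3673  1.9162  1.5839] [ 0.9025 -0.2384  0.3531]
[[-0.9419  0.3355 -0.0131]
 [ 0.3355  0.942   0.0042]
 [ 0.0137 -0.0005 -0.9999]]
```

The tool stays vertical there, so the arm offers no lean. The brush has to lean by pivoting about the tool's y axis between the pads. I'll go back over the brush.

Call:
{"name": "move_arm", "arguments": {"rows": [32.6,-12.8,1.2,0,32.6,-12.8,1.2,0,32.6,-12.8,1.2,0,32.6,-12.8,1.2,0,32.6,-12.8,1.2,0,32.6,-12.8,1.2,0,32.6,-12.8,1.2,0,32.6,-12.8,1.2,0]}}

```text
clock: 4.65
tcp_pos: [0.5509, -0.2486, 0.3456]
orientation: [-0.534, -3.084, -0.011]
contact_force: [0.8, 0.5, 0.4]
grip_width: 0.0855
gripper_force: 0.0
```

```bash
python3 - <<'E'
from h import *
o=r.get_obs(); print(o["clock"],o["joints"],o["tcp_pos"]);M=R.from_rotvec(o["orientation"]).as_matrix();print(M, M.T@([.5525,-.2497,.18]-o["tcp_pos"])*100)
E
```

```text
4.65 [-0.5439  0.6915  1.444   1.6472 -0.6895  1.4444  2.2052] [ 0.5509 -0.2486  0.3456]
[[-0.9417  0.3363 -0.0101]
 [ 0.3363  0.9417  0.0091]
 [ 0.0126  0.0051 -0.9999]] [-0.396  -0.1392 16.5521]
```

The tilt can't be used, so I'll grasp now, across the 20 mm width.

Call:
{"name": "move_arm", "arguments": {"rows": [-0.4,-0.1,5,0,-0.4,-0.1,10,0,-0.4,-0.1,14,0,-0.4,-0.1,17,0,-0.4,-0.1,18,0,-0.4,-0.1,18,0], "fingers": 1}}

```text
clock: 5.4
tcp_pos: [0.5542, -0.2518, 0.1657]
orientation: [-0.533, -3.084, -0.003]
contact_force: [-0.1, -0.4, 0.2]
grip_width: 0.0854
gripper_force: 0.0
```

Call:
{"name": "move_arm", "arguments": {"rows": [0,0,0,0,0,0,0,0,0,0,0,0,0,0,0,0,0,0,0,0,0,0,0,0], "fingers": 0, "newtons": 30}}

```text
clock: 6.15
tcp_pos: [0.5536, -0.2526, 0.1664]
orientation: [-0.536, -3.085, -0.003]
contact_force: [1.0, 0.7, 4.1]
grip_width: 0.0197
gripper_force: 33.3
```

```bash
python3 - <<'E'
from h import *
o=r.get_obs(); print(o["clock"],o["joints"],o["tcp_pos"],o["contact_force"],o["moment"],o["grip_width"]);M=R.from_rotvec(o["orientation"]).as_matrix();print(M)
pw=dict(r.camera_params("wrist")); pw["world_from_camera"]=np.load("w1.npy")
for px in((522,179),(548,180),(495,180),(522,155),(522,203)): print(onz("wrist",px,.156,pw))
E
```

```text
6.15 [-0.4551  0.8417  1.2463  1.8355 -0.8749  1.1633  2.3286] [ 0.5536 -0.2526  0.1664] [0.9506 0.6915 4.1367] [ 0.193  -0.0639  0.0038] 0.019722763304285643
[[-0.9414  0.3371 -0.0103]
 [ 0.337   0.9415  0.0039]
 [ 0.011   0.0002 -0.9999]]
[ 0.6046 -0.0024  0.156 ]
[0.6154 0.0239 0.156 ]
[ 0.5957 -0.0299  0.156 ]
[0.5785 0.0007 0.156 ]
[ 0.632  -0.0056  0.156 ]
```

The grip is firm: 19.7 mm opening at 33 N. Next I lift clear and carry the brush over the mouth.

Call:
{"name": "move_arm", "arguments": {"rows": [0,0,-2,0,0,0,-6,0,0,0,-11,0,0,0,-16,0,0,0,-19,0,0,0,-20,0], "newtons": 45}}

```text
clock: 6.9
tcp_pos: [0.5554, -0.2542, 0.3684]
orientation: [-0.537, -3.087, -0.002]
contact_force: [0.8, 0.3, -1.7]
grip_width: 0.0192
gripper_force: 44.1
```

Call:
{"name": "move_arm", "arguments": {"rows": [0.2,1.5,0,0,0.5,4.5,0,-1,0.9,8.5,0,-2,1.4,12.5,0,-3,1.9,16.5,0,-4,2.3,20.5,0,-4,2.6,23.5,0,-4,2.8,25,0,-4,2.8,25.4,0,-4,2.8,25.4,0,-4]}}

```text
clock: 8.15
tcp_pos: [0.6144, -0.0058, 0.3661]
orientation: [-0.43, -3.1, -0.003]
contact_force: [-0.3, -0.6, -2.0]
grip_width: 0.0195
gripper_force: 44.2
```

```bash
python3 - <<'E'
from h import *
o=r.get_obs(); p=r.camera_params("wrist"); f=r.grab_frame("wrist")
print(o["clock"],o["joints"],o["tcp_pos"],o["contact_force"],o["moment"],o["grip_width"]);M=R.from_rotvec(o["orientation"]).as_matrix();print(M)
np.save("w2.npy",p["world_from_camera"]); cv2.imwrite("pics/w2.png",f)
print("expected end, mouth",proj(p,[o["tcp_pos"]+M[:,2]*-.005+M[:,2]*.163,[.6055,-.002,.156]]))
pw=dict(p); pw["world_from_camera"]=np.load("w1.npy")
q=[onz("wrist",x,.008,pw)[:2] for x in((418,153),(480,150),(415,217))]
print("stand edges",np.degrees(np.arctan2(*(q[1]-q[0])[::-1])),np.degrees(np.arctan2(*(q[2]-q[0])[::-1])))
E
```

```text
8.15 [-0.9369  0.6617  1.4118  1.5937 -0.6544  1.4669  1.8171] [ 0.6144 -0.0058  0.3661] [-0.2978 -0.5636 -1.9786] [-0.0753 -0.0172 -0.0389] 0.01952919937995372
[[-0.9622  0.272  -0.0114]
 [ 0.272   0.9623  0.0036]
 [ 0.012   0.0003 -0.9999]]
expected end, mouth [[279.8205 199.3629]
 [280.676  182.5909]]
stand edges 72.63600975921699 -15.074211048208266
```

View pics/w2.png

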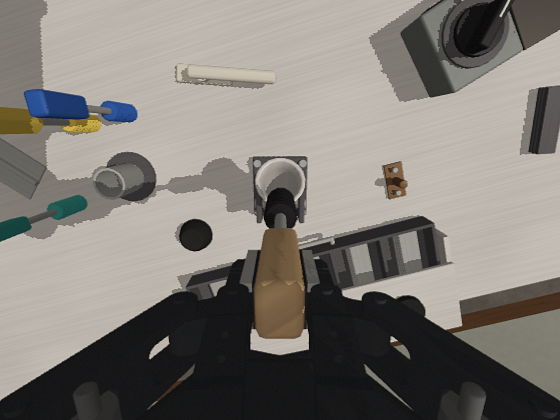

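The brush hangs straight, with its end at about (280,199). The mouth is centred at about (280,181) and the stand is square to the tool, so the lean plane matches the tool's x axis. I lower the end about 22 mm into the mouth.

Call:
{"name": "move_arm", "arguments": {"rows": [0,0,1.5,0,0,0,3.5,0,0,0,5.5,0,0,0,7,0,0,0,7.4,0,0,0,7.4,0], "newtons": 20}}

```text
clock: 8.95
tcp_pos: [0.6137, -0.0044, 0.2921]
orientation: [-0.427, -3.1, -0.004]
contact_force: [-0.8, 0.2, -3.4]
grip_width: 0.0197
gripper_force: 44.0
```

Call:
{"name": "move_arm", "arguments": {"rows": [0.6,0,0,0,1.4,0,0,0,2.3,0,0.1,0,3.2,0,0.3,0,4.1,0,0.4,0,5,0,0.7,0,5.8,0,1.0,0,6.5,0,1.3,0,7.2,0,1.55,0,7.2,0,1.55,0], "newtons": 20}}

```text
clock: 10.2
tcp_pos: [0.5435, 0.0154, 0.2771]
orientation: [-0.427, -3.099, -0.004]
contact_force: [1.2, -1.7, -0.4]
grip_width: 0.0193
gripper_force: 43.1
```

```bash
python3 - <<'E'
from h import *
o=r.get_obs(); p=r.camera_params("wrist"); f=r.grab_frame("wrist"); s=r.grab_frame("scene"); t=r.grab_frame("top")
print(o["clock"],o["joints"],o["tcp_pos"],o["contact_force"],o["moment"],o["gripper_force"])
z=lambda im,x,y,w,h,W,H: cv2.resize(im[y:y+h,x:x+w],(W,H),interpolation=cv2.INTER_CUBIC)
cv2.imwrite("pics/p1.png",np.hstack([z(f,200,120,160,220,400,550),z(s,210,130,120,165,400,550)]))
E
```

```text
10.2 [-1.0945  0.6097  1.4063  1.8767 -0.6407  1.2409  1.8197] [0.5435 0.0154 0.2771] [ 1.189  -1.6725 -0.3778] [-0.3125 -0.4511 -0.0031] 43.09249699115753
```

View pics/p1.png

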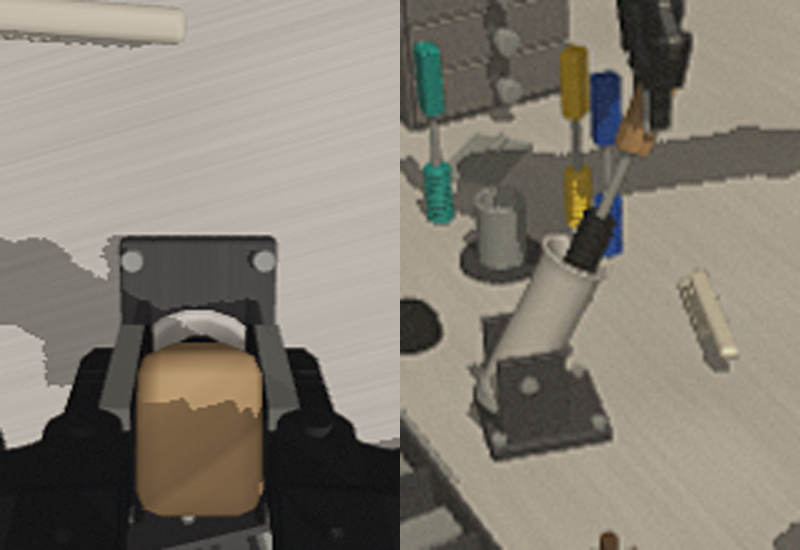

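The brush has pivoted to the tube's lean. In the scene crop the bristle head (590,240) points down the mouth. I push along the bore to about 73 mm depth, just above the shallowest possible bed.

Call:
{"name": "move_arm", "arguments": {"rows": [-0.3,0,0.6,0,-0.8,0,1.5,0,-1.3,0,2.5,0,-1.8,0,3.4,0,-2.2,0,4.2,0,-2.4,0,4.6,0,-2.4,0,4.6,0,-2.4,0,4.6,0]}}

```text
clock: 11.35
tcp_pos: [0.5671, 0.0087, 0.2317]
orientation: [-0.428, -3.101, -0.004]
contact_force: [0.8, -0.4, -1.4]
grip_width: 0.0199
gripper_force: 43.0
```

```bash
cat > d.py <<'E'
from h import *
u=np.array([-.4363,.1251,.8910]); e=np.array([-.8565,.2456,-.4540])
o=r.get_obs(); M=R.from_rotvec(o["orientation"]).as_matrix(); f=o["contact_force"]
g=o["tcp_pos"]-.005*M[:,2]-[.6055,-.002,.156]
print("t",o["clock"],"depth",163-1000*g@u,"lat",1000*g@e,1000*g@np.cross(u,e),"F axial",f@u,"lat",f@e,"F",f,"grip",o["gripper_force"],o["grip_width"])
print("bore dir in tool",M.T@-u,"mom",o["moment"],"q",o["joints"])
E
python3 d.py
```

```text
t 11.35 depth 73.08540814174157 lat -1.185587026527707 0.2880626570076796 F axial -1.6495379986515628 lat -0.15787071954096224 F [ 0.8112 -0.3984 -1.3982] grip 43.02643060684204 0.019876094056216723
bore dir in tool [-0.464  -0.0032  0.8858] mom [ 0.0027  0.0315 -0.0459] q [-0.992   0.6721  1.3029  1.8756 -0.7086  1.1791  1.8629]
```

It went in freely: 73 mm deep with almost no lateral force. Now I feel for the bed.

Call:
{"name": "move_arm", "arguments": {"rows": [-0.14,0,0.27,0,-0.28,0,0.53,0,-0.42,0,0.8,0,-0.42,0,0.8,0]}}

```text
clock: 11.85
tcp_pos: [0.571, 0.0077, 0.2231]
orientation: [-0.427, -3.1, -0.004]
contact_force: [0.8, 0.6, -1.3]
grip_width: 0.0195
gripper_force: 43.0
```

```bash
python3 d.py
```

```text
t 11.85 depth 82.52082798064222 lat -0.8873095853414061 0.22398201732325457 F axial -1.4574199774409506 lat 0.07309903878048167 F [ 0.7943  0.6059 -1.3318] grip 43.02618741989136 0.0194670883180453
bore dir in tool [-0.4645 -0.003   0.8855] mom [-0.0374  0.0822  0.0412] q [-0.975   0.6842  1.2852  1.8748 -0.7207  1.169   1.8705]
```

Call:
{"name": "move_arm", "arguments": {"rows": [-0.14,0,0.27,0,-0.28,0,0.53,0,-0.37,0,0.71,0,-0.37,0,0.71,0]}}

```text
clock: 12.35
tcp_pos: [0.5745, 0.0066, 0.2161]
orientation: [-0.428, -3.101, -0.004]
contact_force: [-0.2, 0.1, -1.8]
grip_width: 0.0197
gripper_force: 43.0
```

```bash
python3 d.py
```

```text
t 12.35 depth 90.46277030808915 lat -0.9242285487536198 0.23298699668713324 F axial -1.5303874244016247 lat 1.0402333881357482 F [-0.2165  0.087  -1.8358] grip 43.0267596244812 0.01974917678640254
bore dir in tool [-0.4644 -0.003   0.8855] mom [-0.0019 -0.0253 -0.0158] q [-0.9608  0.6945  1.2708  1.8736 -0.7313  1.1603  1.877 ]
```

Call:
{"name": "move_arm", "arguments": {"rows": [-0.14,0,0.27,0,-0.28,0,0.53,0,-0.37,0,0.71,0,-0.37,0,0.71,0]}}

```text
clock: 12.85
tcp_pos: [0.5781, 0.0057, 0.2091]
orientation: [-0.427, -3.101, -0.004]
contact_force: [-1.5, -0.3, 0.6]
grip_width: 0.0196
gripper_force: 43.3
```

```bash
python3 d.py
```

```text
t 12.85 depth 98.3067097353259 lat -1.0412478226787087 0.15594121810427736 F axial 1.1857444737497695 lat 0.9736928823270717 F [-1.5488 -0.3007  0.6146] grip 43.30529451370239 0.019556706878279227
bore dir in tool [-0.4643 -0.0033  0.8856] mom [0.1002 0.2009 0.0741] q [-0.947   0.7047  1.2567  1.8719 -0.7419  1.1521  1.8834]
```

Bed contact: +2.7 N over the baseline, so the face is near 95.5 mm. I push about 2.8 mm more and hold.

Call:
{"name": "move_arm", "arguments": {"rows": [-0.07,0,0.13,0,-0.13,0,0.25,0,-0.13,0,0.25,0,-0.13,0,0.25,0,-0.13,0,0.25,0]}}

```text
clock: 13.48
tcp_pos: [0.5792, 0.0054, 0.2067]
orientation: [-0.427, -3.101, -0.004]
contact_force: [-2.0, 0.5, 2.7]
grip_width: 0.0195
gripper_force: 43.6
```

```bash
python3 d.py
```

```text
t 13.475 depth 101.05187869981759 lat -1.0037555302716057 0.12605895149667848 F axial 3.3263429664399218 lat 0.617803439796615 F [-1.992   0.5292  2.6835] grip 43.59880864620209 0.0195038619702664
bore dir in tool [-0.4642 -0.0033  0.8856] mom [ 0.2497  0.4099 -0.0172] q [-0.9424  0.7082  1.2518  1.8715 -0.7456  1.149   1.8856]
```

Call:
{"name": "move_arm", "arguments": {"rows": [-0.03,0,0.06,0,-0.03,0,0.06,0,-0.03,0,0.06,0,-0.03,0,0.06,0]}}

```text
clock: 13.98
tcp_pos: [0.5795, 0.0053, 0.206]
orientation: [-0.428, -3.101, -0.004]
contact_force: [-2.3, 0.0, 4.2]
grip_width: 0.0196
gripper_force: 43.7
```

```bash
python3 d.py
```

```text
t 13.975 depth 101.77963725961112 lat -0.9999905960692352 0.14978022262994603 F axial 4.699759486075909 lat 0.07059851563253408 F [-2.2782  0.0243  4.1557] grip 43.67616891860962 0.019635279482786507
bore dir in tool [-0.4642 -0.0032  0.8857] mom [0.235  0.4932 0.0381] q [-0.9412  0.7091  1.2506  1.8714 -0.7464  1.1481  1.8862]
```

Stroke 1 is felt at ~6 N over the baseline and held. I draw back to ~24 mm, which puts the head more than half out, then go down for stroke 2.

Call:
{"name": "move_arm", "arguments": {"rows": [0.23,0,-0.44,0,0.8,0,-1.5,0,1.5,0,-2.9,0,2.2,0,-4.3,0,2.9,0,-5.6,0,3.4,0,-6.5,0,3.62,0,-6.91,0,3.62,0,-6.91,0,3.62,0,-6.91,0]}}

```text
clock: 15.1
tcp_pos: [0.5454, 0.0149, 0.2752]
orientation: [-0.427, -3.1, -0.004]
contact_force: [-0.2, 0.1, -2.0]
grip_width: 0.0191
gripper_force: 43.0
```

```bash
python3 d.py
```

```text
t 15.1 depth 24.055852176416522 lat -0.7612663000505275 0.345855764408938 F axial -1.6595137884900515 lat 1.0453756006957924 F [-0.1696  0.0543 -1.9532] grip 43.01647424697876 0.019105755879411275
bore dir in tool [-0.4646 -0.003   0.8855] mom [ 0.0427 -0.0179  0.0054] q [-1.0856  0.5971  1.3843  1.8758 -0.6279  1.2275  1.8053]
```

Call:
{"name": "move_arm", "arguments": {"rows": [-0.5,0,0.9,0,-1.2,0,2.2,0,-1.9,0,3.6,0,-2.5,0,4.8,0,-3.0,0,5.7,0,-3.3,0,6.3,0,-3.46,0,6.6,0,-3.6,0,6.87,0,-3.6,0,6.87,0,-3.6,0,6.87,0]}}

```text
clock: 16.35
tcp_pos: [0.5792, 0.0052, 0.2067]
orientation: [-0.428, -3.101, -0.004]
contact_force: [-2.6, -0.3, 1.8]
grip_width: 0.0199
gripper_force: 43.6
```

Call:
{"name": "move_arm", "arguments": {"rows": [0,0,0,0,0,0,0,0]}}

```text
clock: 16.6
tcp_pos: [0.5793, 0.0053, 0.2065]
orientation: [-0.428, -3.101, -0.004]
contact_force: [-2.2, 0.1, 2.8]
grip_width: 0.0196
gripper_force: 43.6
```

```bash
python3 d.py
```

```text
t 16.6 depth 101.2488883096459 lat -0.9990972464887249 0.23433328319628494 F axial 3.419077331997825 lat 0.6467115621459024 F [-2.1974  0.0591  2.753 ] grip 43.6091423034668 0.019639829125730847
bore dir in tool [-0.4642 -0.0031  0.8857] mom [-0.0524  0.7681 -0.0093] q [-0.9364  0.6947  1.2344  1.8713 -0.7301  1.1385  1.8715]
```

Call:
{"name": "move_arm", "arguments": {"rows": [-0.04,0,0.07,0,-0.04,0,0.07,0,-0.04,0,0.07,0,-0.04,0,0.07,0,-0.04,0,0.07,0]}}

```text
clock: 17.23
tcp_pos: [0.5797, 0.0052, 0.2057]
orientation: [-0.427, -3.101, -0.004]
contact_force: [-3.1, 0.9, 3.7]
grip_width: 0.0194
gripper_force: 43.7
```

Call:
{"name": "move_arm", "arguments": {"rows": [0.23,0,-0.44,0,0.8,0,-1.5,0,1.5,0,-2.9,0,2.2,0,-4.3,0,2.9,0,-5.6,0,3.4,0,-6.5,0,3.62,0,-6.91,0,3.62,0,-6.91,0,3.62,0,-6.91,0]}}

```text
clock: 18.35
tcp_pos: [0.5455, 0.0148, 0.2748]
orientation: [-0.427, -3.1, -0.004]
contact_force: [0.6, -0.3, -1.5]
grip_width: 0.0196
gripper_force: 43.0
```

```bash
python3 d.py
```

```text
t 18.35 depth 24.42475034648365 lat -0.7811064529797803 0.3677067833078358 F axial -1.6118518938326705 lat 0.07081184621855523 F [ 0.6176 -0.2722 -1.4684] grip 43.019607067108154 0.019572996886831426
bore dir in tool [-0.4646 -0.003   0.8854] mom [ 0.047   0.0063 -0.081 ] q [-1.0824  0.587   1.372   1.8757 -0.6174  1.2206  1.7946]
```

Stroke 2 reached ~6.4 N. Stroke 3 next.

Call:
{"name": "move_arm", "arguments": {"rows": [-0.5,0,0.9,0,-1.2,0,2.2,0,-1.9,0,3.6,0,-2.5,0,4.8,0,-3.0,0,5.7,0,-3.3,0,6.3,0,-3.46,0,6.6,0,-3.6,0,6.87,0,-3.6,0,6.87,0,-3.6,0,6.87,0]}}

```text
clock: 19.6
tcp_pos: [0.5794, 0.0052, 0.2064]
orientation: [-0.428, -3.101, -0.004]
contact_force: [-3.0, 1.1, 2.2]
grip_width: 0.0195
gripper_force: 43.6
```

Call:
{"name": "move_arm", "arguments": {"rows": [-0.02,0,0.03,0,-0.02,0,0.03,0,-0.02,0,0.03,0,-0.02,0,0.03,0,-0.02,0,0.03,0]}}

```text
clock: 20.23
tcp_pos: [0.5797, 0.0052, 0.2058]
orientation: [-0.428, -3.101, -0.004]
contact_force: [-3.6, -0.1, 3.9]
grip_width: 0.0197
gripper_force: 43.7
```

```bash
python3 d.py
```

```text
t 20.225 depth 102.07179127161677 lat -1.0611576826638847 0.18197720320081606 F axial 5.035037808527643 lat 1.315216444540481 F [-3.6365 -0.1368  3.8895] grip 43.70511710643768 0.01970518474214787
bore dir in tool [-0.4642 -0.0031  0.8856] mom [-0.0529  0.8131 -0.0835] q [-0.9311  0.6871  1.2217  1.8707 -0.721   1.1314  1.8628]
```

Stroke 3 is done at ~6.6 N. I draw back to ~22 mm and swing the brush upright against the far lip, reversing the earlier arc.

Call:
{"name": "move_arm", "arguments": {"rows": [0.23,0,-0.44,0,0.8,0,-1.5,0,1.5,0,-2.9,0,2.2,0,-4.3,0,2.9,0,-5.6,0,3.4,0,-6.5,0,3.7,0,-7.1,0,3.7,0,-7.1,0]}}

```text
clock: 21.22
tcp_pos: [0.5449, 0.0152, 0.2775]
orientation: [-0.427, -3.101, -0.005]
contact_force: [0.1, -0.1, -3.0]
grip_width: 0.0195
gripper_force: 43.1
```

Call:
{"name": "move_arm", "arguments": {"rows": [-0.7,0,-0.25,0,-1.6,0,-0.55,0,-2.5,0,-0.8,0,-3.4,0,-1.05,0,-4.3,0,-1.25,0,-5.2,0,-1.4,0,-6.0,0,-1.5,0,-6.6,0,-1.55,0,-7.0,0,-1.6,0,-7.0,0,-1.6,0]}}

```text
clock: 22.48
tcp_pos: [0.6126, -0.0041, 0.2923]
orientation: [-0.428, -3.101, -0.004]
contact_force: [-2.8, 1.1, -1.0]
grip_width: 0.0195
gripper_force: 44.1
```

```bash
python3 d.py; python3 - <<'E'
from h import *
o=r.get_obs(); p=r.camera_params("wrist"); f=r.grab_frame("wrist"); s=r.grab_frame("scene"); ps=r.camera_params("scene")
M=R.from_rotvec(o["orientation"]).as_matrix(); g=o["tcp_pos"]-.005*M[:,2]
pts=[g+[0,0,.027],g+[0,0,-.04],g+[0,0,-.1],g+[0,0,-.163]]
print(o["tcp_pos"]); print(proj(p,pts)); print(proj(ps,pts))
for q in proj(ps,pts): cv2.circle(s,tuple(np.int32(q.round())),0,(0,255,0),-1)
for q in proj(p,pts): cv2.circle(f,tuple(np.int32(q.round())),1,(0,255,0),-1)
z=lambda im,x,y,w,h,W,H: cv2.resize(im[y:y+h,x:x+w],(W,H),interpolation=cv2.INTER_CUBIC)
cv2.imwrite("pics/p2.png",np.hstack([z(f,200,120,160,220,400,550),z(s,210,110,120,165,400,550)]))
E
```

```text
t 22.475 depth 40.49787524047815 lat -70.85674437494748 0.08187560291916125 F axial 0.4905276526650911 lat 3.1459609597681513 F [-2.8182  1.1497 -0.9909] grip 44.0850305557251 0.01947089068842422
bore dir in tool [-0.464  -0.003   0.8857] mom [0.214  0.8261 0.011 ] q [-0.9043  0.6477  1.2705  1.6993 -0.6419  1.2991  1.7988]
[ 0.6126 -0.0041  0.2923]
[[281.2603 319.5981]
 [280.3688 249.9763]
 [279.9849 219.993 ]
 [279.743  201.097 ]]
[[256.2416 147.3741]
 [257.2364 171.9374]
 [258.0774 192.7047]
 [258.914  213.3617]]
```

View pics/p2.png

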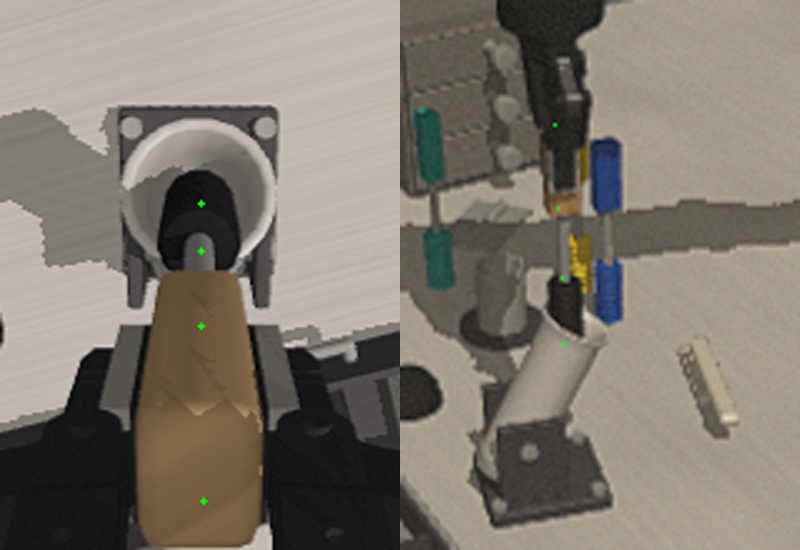

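The brush is upright: its head end lies where a vertical one should, with the wrist crop dot at (201,204) and the far edge at y≈172. I lift and carry it back over the pot.

Call:
{"name": "move_arm", "arguments": {"rows": [0,0,-1,0,0,0,-3,0,0,0,-5,0,0,0,-7,0,0,0,-8,0,0,0,-8,0]}}

```text
clock: 23.32
tcp_pos: [0.6137, -0.0046, 0.3732]
orientation: [-0.428, -3.102, -0.004]
contact_force: [-0.3, -0.5, -1.6]
grip_width: 0.0194
gripper_force: 44.0
```

Call:
{"name": "move_arm", "arguments": {"rows": [-0.1,-1.5,0,0,-0.2,-4.5,0,1,-0.3,-8.5,0,2,-0.5,-12.5,0,3,-0.6,-16.5,0,4,-0.7,-20.5,0,4,-0.8,-23.5,0,4,-0.95,-25,0,4,-0.95,-25.3,0,4,-0.95,-25.3,0,4]}}

```text
clock: 24.58
tcp_pos: [0.5543, -0.2498, 0.3717]
orientation: [-0.534, -3.084, -0.004]
contact_force: [-1.3, 0.6, -1.3]
grip_width: 0.0196
gripper_force: 44.0
```

```bash
python3 - <<'E'
from h import *
o=r.get_obs(); M=R.from_rotvec(o["orientation"]).as_matrix()
print(o["clock"],o["tcp_pos"],o["contact_force"],o["moment"],o["joints"]);print(M)
print(M.T@([.5536,-.251,.17]-o["tcp_pos"])*100, "end",o["tcp_pos"]+.158*M[:,2])
E
```

```text
24.575 [ 0.5543 -0.2498  0.3717] [-1.3216  0.578  -1.2922] [ 0.0113 -0.0573 -0.0201] [-0.5125  0.547   1.284   1.5987 -0.5256  1.41    2.0527]
[[-0.9417  0.3363 -0.0113]
 [ 0.3363  0.9417  0.0045]
 [ 0.0122  0.0004 -0.9999]]
[-0.2184 -0.1417 20.1737] end [ 0.5525 -0.2491  0.2138]
```

Call:
{"name": "move_arm", "arguments": {"rows": [-0.05,0,3,0,-0.1,-0.1,8,0,-0.2,-0.1,12,0,-0.2,-0.1,15,0,-0.2,-0.1,17,0,-0.2,-0.1,18.5,0,-0.2,-0.1,19.5,0,-0.2,-0.1,20,0,-0.2,-0.1,20,0]}}

```text
clock: 25.7
tcp_pos: [0.5535, -0.2515, 0.1722]
orientation: [-0.536, -3.084, -0.003]
contact_force: [-0.0, 0.3, -1.6]
grip_width: 0.0191
gripper_force: 43.9
```

```bash
python3 - <<'E'
from h import *
o=r.get_obs(); print(o["clock"],o["tcp_pos"],o["contact_force"],o["moment"])
E
```

```text
25.7 [ 0.5535 -0.2515  0.1722] [-0.046   0.3477 -1.6386] [-0.0172  0.0009 -0.0011]
```

Call:
{"name": "move_arm", "arguments": {"rows": [0,0,0.3,0,0,0,0.5,0,0,0,0.6,0,0,0,0.6,0]}}

```text
clock: 26.2
tcp_pos: [0.5533, -0.2513, 0.166]
orientation: [-0.535, -3.084, -0.003]
contact_force: [1.2, 0.3, -1.6]
grip_width: 0.0193
gripper_force: 43.9
```

```bash
python3 - <<'E'
from h import *
o=r.get_obs(); print(o["clock"],o["tcp_pos"],o["contact_force"],o["moment"])
E
```

```text
26.2 [ 0.5533 -0.2513  0.166 ] [ 1.1501  0.2628 -1.5867] [ 0.0182 -0.0156 -0.0103]
```

Call:
{"name": "move_arm", "arguments": {"rows": [0,0,0.1,0,0,0,0.2,0,0,0,0.2,0]}}

```text
clock: 26.58
tcp_pos: [0.5538, -0.2519, 0.1657]
orientation: [-0.536, -3.086, -0.004]
contact_force: [-1.8, 1.4, 9.7]
grip_width: 0.0194
gripper_force: 45.7
```

```bash
python3 - <<'E'
from h import *
o=r.get_obs(); print(o["clock"],o["tcp_pos"],o["contact_force"],o["moment"])
E
```

```text
26.575 [ 0.5538 -0.2519  0.1657] [-1.7766  1.4221  9.6965] [ 0.5399  0.5594 -0.0015]
```

It touches the floor at 9.7 N. I ease off, open the fingers and rise straight up.

Call:
{"name": "move_arm", "arguments": {"rows": [0,0,-0.1,0,0,0,-0.1,0]}}

```text
clock: 26.82
tcp_pos: [0.5537, -0.2516, 0.1657]
orientation: [-0.536, -3.085, -0.003]
contact_force: [-0.8, -0.3, 6.1]
grip_width: 0.0195
gripper_force: 45.0
```

Call:
{"name": "move_arm", "arguments": {"rows": [0,0,0,0,0,0,0,0,0,0,0,0,0,0,0,0,0,0,0,0], "fingers": 1}}

```text
clock: 27.45
tcp_pos: [0.5533, -0.2513, 0.165]
orientation: [-0.535, -3.084, -0.003]
contact_force: [-0.2, -0.3, 0.3]
grip_width: 0.0854
gripper_force: 0.0
```

Call:
{"name": "move_arm", "arguments": {"rows": [0,0,-1,0,0,0,-3,0,0,0,-6,0,0,0,-10,0,0,0,-14,0,0,0,-17,0,0,0,-18,0]}}

```text
clock: 28.32
tcp_pos: [0.5556, -0.2529, 0.348]
orientation: [-0.537, -3.088, -0.002]
contact_force: [0.1, -0.2, -0.1]
grip_width: 0.0857
gripper_force: 0.0
```

```bash
python3 - <<'E'
from h import *
o=r.get_obs(); p=r.camera_params("wrist"); f=r.grab_frame("wrist"); s=r.grab_frame("scene"); t=r.grab_frame("top")
M=R.from_rotvec(o["orientation"]).as_matrix()
print(o["clock"],o["tcp_pos"],o["joints"]);print(M)
z=lambda im,x,y,w,h,W,H: cv2.resize(im[y:y+h,x:x+w],(W,H),interpolation=cv2.INTER_CUBIC)
cv2.imwrite("pics/p3.png",np.vstack([np.hstack([z(f,200,120,160,120,400,300),z(s,200,130,100,75,400,300)]),np.hstack([z(t,330,180,80,60,400,300),z(t,140,195,80,60,400,300)])]))
E
```

```text
28.325 [ 0.5556 -0.2529  0.348 ] [-0.4988  0.5629  1.2641  1.6316 -0.5437  1.3638  2.0682]
[[-0.9413  0.3375 -0.0073]
 [ 0.3375  0.9413  0.0027]
 [ 0.0078  0.     -1.    ]]
```

View pics/p3.png

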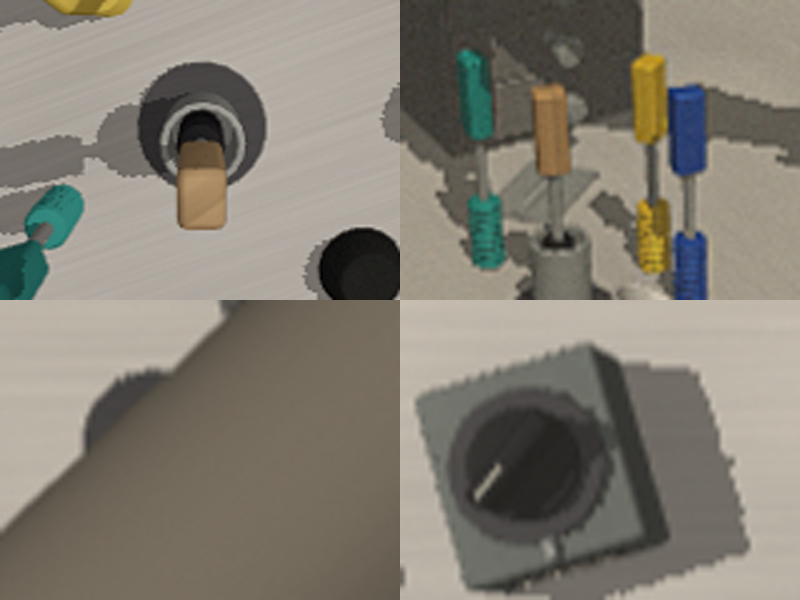

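The brush stands upright in its pot: handle at (202,200) in the wrist crop and in line in the scene crop, with the neighbours unmoved. The knob bar still runs (475,500) to (530,430). Next I fix the knob's axis from both views.

```bash
python3 - <<'E'
from h import *
b=lambda u,v:(140+(u-410+.5)/6-.5,200+(v+.5)/6-.5)
g=lambda u,v:(325+(u-410+.5)/5-.5,255+(v-300+.5)/5-.5)
k=lambda u,v:(140+(u-400+.5)/5-.5,195+(v-300+.5)/5-.5)
print("bar ends",tri(ray("top",b(500,205)),ray("scene",g(662,355))),tri(ray("top",b(612,108)),ray("scene",g(543,350))))
print("plate",onz("top",k(531,466),.073),onz("scene",g(595,432),.073),"knob",onz("top",k(523,464),.1),"bar",onz("top",b(556,156),.113))
o=r.get_obs(); M=R.from_rotvec(o["orientation"]).as_matrix()
print(M.T@([.503,.2815,.27]-o["tcp_pos"])*100)
E
```

```text
bar ends (array([0.4808, 0.3034, 0.1163]), np.float64(0.0057502105404945904)) (array([0.5198, 0.2611, 0.1068]), np.float64(0.012271144566695837))
plate [0.5014 0.2846 0.073 ] [0.5036 0.2934 0.073 ] knob [0.5002 0.2817 0.1   ] bar [0.5037 0.2792 0.113 ]
[22.7947 48.4559  7.7815]
```

Call:
{"name": "move_arm", "arguments": {"rows": [0.9,2,0,2,2.8,6,0,6,5.2,11,0,10,7.8,16.5,0,15,10.4,22,0,20,13,27.5,0,24,15.6,33,1,29,18.2,38.5,3,29,20.3,43,5,29,21.7,46,6,29], "fingers": 1}}

```text
clock: 29.72
tcp_pos: [0.5034, 0.2574, 0.2848]
orientation: [-1.285, -2.851, 0.006]
contact_force: [0.2, 0.1, 0.3]
grip_width: 0.0856
gripper_force: 0.0
```

Call:
{"name": "move_arm", "arguments": {"rows": [0.75,1.5,0.9,0,1.2,2.5,1.8,0,1.2,2.5,1.8,0]}}

```text
clock: 30.1
tcp_pos: [0.5164, 0.279, 0.2689]
orientation: [-1.292, -2.851, 0.003]
contact_force: [0.0, -0.1, 0.5]
grip_width: 0.0856
gripper_force: 0.0
```

```bash
python3 - <<'E'
from h import *
o=r.get_obs(); M=R.from_rotvec(o["orientation"]).as_matrix(); p=r.camera_params("wrist"); f=r.grab_frame("wrist"); cv2.imwrite("pics/w4.png",f)
print(o["clock"],o["tcp_pos"],o["joints"]);print(M)
c=proj(p,[[.502,.283,.11]])[0]; print("pred",c, "ends",proj(p,[[.4834,.3033,.113],[.5242,.2565,.113]]))
x0,y0=int(c[0])-60,int(c[1])-60; h=cv2.cvtColor(f,cv2.COLOR_BGR2GRAY)[y0:y0+120,x0:x0+120]
m=(h<42).astype(np.uint8); print("levels",np.percentile(h,[2,10,25,50,75,95]))
print("\n".join("".join("%4d"%v for v in row) for row in h[::5,::5]))
E
```

```text
30.1 [0.5164 0.279  0.2689] [-1.448   0.6344  1.2866  1.79   -0.6517  1.2383  0.7457]
[[-0.6589  0.7521 -0.0115]
 [ 0.7522  0.659   0.0029]
 [ 0.0097 -0.0068 -0.9999]]
pred [272.4747 188.2426] ends [[271.5501 160.8763]
 [271.8918 221.9523]]
levels [ 14.  23.  67. 106. 165. 169.]
 165 171 168 164 167 166  77 104 103 105 105 104 101 155 162 160 164 165 161 161 166 163 165 165
 170 169 164 169 165 159 100 104 104 104 104 105 105 106 107 154 163 160 162 163 163 164 162 163
 167 165 167 165 108  45 103 102 103 103 103 104 106 105 107 108 107 114 163 160 163 162 159 167
 167 164 166 113 111  91 103 103 100 106  65  68  67  70  71  72 108 108 109 117 162 160 165 163
 165 168 170 107  85 103 102 103  67  68  68  68  68  69  68  68  66  86 109 109 107  87 164 166
 168 167 108 112  84 102 103  66  66  67  68  23  23  27  61  69  66  68  92 109 107 109 109  91
 165 167 111 112 131 103  52  69  67  22  15  20  23  28  26  31  72  67  68 109 108 109 109 110
 169 173 112  50  74 139  67  67  27  12  14 144  26  23  27  26  23  70  67  74 108 108 110 111
 169 109 111  92 102  97  67  63  14  15  11
[... 807 characters left out ...]
5 106 171 165 165 166
 164 105 110 110 111 110 109 110  75  66  67  39  67  68  67 105 104 105 106  95 164 166 167 169
 164 167 166 104 108 109 110 108 110 111  83  98 105 105 104 103 104 103 104 165 168 167 169 166
 164 166 166 166 167 108 108 108 111 109 110 110 109  85 104 102 105 103  96 168 168 171 166 170
 167 164 165 165 168 166 164 169 104 110 109 112 111 108 173  67 107 104 172 169 170 166 170 168
 164 165 166 168 166 165 167 166 168 167 158 109 108 171 166 165 163 169 169 170 166 170 167 167
 165 168 169 166 168 170 168 169 167 168 169 168 168 166 165 162 168 168 169 166 171 168 166 168
 169 167 166 168 172 169 171 167 168 170 169 169 166 165 163 169 168 168 166 170 166 167 167 166
```

```bash
python3 - <<'E'
from h import *
o=r.get_obs(); M=R.from_rotvec(o["orientation"]).as_matrix(); p=r.camera_params("wrist"); f=cv2.imread("pics/w4.png")
h=cv2.cvtColor(f,cv2.COLOR_BGR2GRAY); x0,y0=212,128; h=h[y0:y0+120,x0:x0+120]
def big(m):
    c,_=cv2.findContours(m.astype(np.uint8),cv2.RETR_EXTERNAL,cv2.CHAIN_APPROX_NONE); c=max(c,key=cv2.contourArea); return c
m=cv2.morphologyEx((h<80).astype(np.uint8),cv2.MORPH_OPEN,np.ones((5,5)))
c=big(m); e=cv2.fitEllipse(c); print("plate",e,onz("wrist",(e[0][0]+x0,e[0][1]+y0),.073,p))
k=cv2.morphologyEx((h<50).astype(np.uint8),cv2.MORPH_OPEN,np.ones((5,5))); ck=big(k); ek=cv2.fitEllipse(ck); print("knob",ek,onz("wrist",(ek[0][0]+x0,ek[0][1]+y0),.09,p))
hull=cv2.fillConvexPoly(np.zeros_like(h),cv2.convexHull(ck),1); hull=cv2.erode(hull,np.ones((7,7)))
ys,xs=np.where((hull>0)&(h>60)); print("stripe",len(xs),xs.min(),xs.max(),ys.min(),ys.max())
P=np.array([onz("wrist",(a+x0,b+y0),.115,p)[:2] for a,b in zip(xs,ys)]); mu=P.mean(0); v=np.linalg.svd(P-mu)[2][0]
t=(P-mu)@v; print("stripe mean",mu,"len",np.ptp(t),"az",np.degrees(np.arctan2(v[1],v[0])))
print("tool y az",np.degrees(np.arctan2(M[1,1],M[0,1])))
E
```

```text
plate ((60.70244216918945, 49.93452835083008), (73.36708068847656, 75.76547241210938), 35.71171569824219) [0.499  0.2851 0.073 ]
knob ((60.161399841308594, 53.63778305053711), (53.774658203125, 60.968772888183594), 16.7365779876709) [0.4996 0.2841 0.09  ]
stripe 77 54 60 32 53
stripe mean [0.4877 0.2945] len 0.021093293931048845 az -37.80994623117828
tool y az 41.17070239343969
```

The knob axis is at about (0.4995, 0.2845). The white stripe puts the bar near -39°, so the tool needs a -10° twist before closing on it.

Call:
{"name": "move_arm", "arguments": {"rows": [0.7,-0.4,2,-5,1.35,-0.8,5,-10,1.35,-0.8,9,-10,1.35,-0.8,13,-10,1.35,-0.8,15.5,-10,1.35,-0.8,16.4,-10,1.35,-0.8,16.4,-10], "fingers": 1}}

```text
clock: 31.02
tcp_pos: [0.4998, 0.2848, 0.1064]
orientation: [-1.039, -2.953, -0.001]
contact_force: [0.4, 0.1, 0.6]
grip_width: 0.0854
gripper_force: 0.0
```

Call:
{"name": "move_arm", "arguments": {"rows": [0,0,0,0,0,0,0,0,0,0,0,0,0,0,0,0,0,0,0,0,0,0,0,0], "fingers": 0, "newtons": 25}}

```text
clock: 31.78
tcp_pos: [0.4999, 0.2861, 0.1062]
orientation: [-1.037, -2.954, -0.002]
contact_force: [1.5, 2.8, 1.9]
grip_width: 0.0136
gripper_force: 29.7
```

```bash
cat > k.py <<'E'
from h import *
o=r.get_obs(); M=R.from_rotvec(o["orientation"]).as_matrix()
print(o["clock"],o["tcp_pos"],"F tool",M.T@o["contact_force"],"mom",M.T@o["moment"],"grip",o["grip_width"],o["gripper_force"],"y az",np.degrees(np.arctan2(M[1,1],M[0,1])),o["joints"])
E
python3 k.py
```

```text
31.775 [0.4999 0.2861 0.1062] F tool [ 0.6018  3.1104 -1.9399] mom [-0.5769  0.0727  0.0032] grip 0.013556466256941398 29.684480130672455 y az 51.31950454483538 [-1.3358  0.7507  1.0316  1.9531 -0.8232  0.9405  1.0161]
```

The bar is gripped at 13.6 mm, nearly centred. I turn anticlockwise, which is negative twist.

Call:
{"name": "move_arm", "arguments": {"rows": [0,0,0,-4,0,0,0,-10,0,0,0,-16,0,0,0,-22,0,0,0,-28,0,0,0,-34,0,0,0,-40,0,0,0,-44,0,0,0,-46,0,0,0,-46]}}

```text
clock: 33.02
tcp_pos: [0.5, 0.2862, 0.1062]
orientation: [0.199, -3.126, -0.009]
contact_force: [2.3, 4.1, 3.5]
grip_width: 0.0135
gripper_force: 29.7
```

```bash
python3 k.py
```

```text
33.025 [0.5    0.2862 0.1062] F tool [-2.7938  3.7788 -3.5329] mom [-0.5838 -0.6478 -0.034 ] grip 0.013509643703155615 29.698031544685364 y az 97.29457148450149 [-1.2279  0.643   0.837   1.9474 -0.6484  0.8491  1.6633]
```

Call:
{"name": "move_arm", "arguments": {"rows": [0,0,0,-3,0,0,0,-6,0,0,0,-8,0,0,0,-8]}}

```text
clock: 33.52
tcp_pos: [0.5, 0.2862, 0.1062]
orientation: [0.417, -3.105, -0.01]
contact_force: [2.7, 4.1, 4.0]
grip_width: 0.0133
gripper_force: 29.8
```

```bash
python3 k.py
```

```text
33.525 [0.5    0.2862 0.1062] F tool [-3.6457  3.2724 -3.9997] mom [-0.4385 -0.6966 -0.0743] grip 0.013273994174263596 29.758807718753815 y az 105.29564513135121 [-1.206   0.6274  0.8014  1.9461 -0.6175  0.8366  1.7749]
```

Call:
{"name": "move_arm", "arguments": {"rows": [0,0,0,-2,0,0,0,-4,0,0,0,-4]}}

```text
clock: 33.9
tcp_pos: [0.5001, 0.2864, 0.1061]
orientation: [0.522, -3.09, -0.012]
contact_force: [3.3, 6.1, 3.2]
grip_width: 0.0132
gripper_force: 42.3
```

```bash
python3 k.py
```

```text
33.9 [0.5001 0.2864 0.1061] F tool [-5.1212  4.727  -3.191 ] mom [-0.6128 -1.2147  0.8371] grip 0.013234610790971515 42.26249426676077 y az 109.18574502240277 [-1.1944  0.6199  0.7834  1.9455 -0.6033  0.8304  1.8299]
```

The moment jumps to 0.84 N m and the grip force rises: that's the zero stop. A small firm press, then I release and retreat.

Call:
{"name": "move_arm", "arguments": {"rows": [0,0,0,-2,0,0,0,-2,0,0,0,-2]}}

```text
clock: 34.28
tcp_pos: [0.5002, 0.2863, 0.1062]
orientation: [0.573, -3.081, -0.013]
contact_force: [3.8, 5.7, 3.2]
grip_width: 0.0133
gripper_force: 58.2
```

```bash
python3 k.py
```

```text
34.275 [0.5002 0.2863 0.1062] F tool [-5.5807  3.9974 -3.246 ] mom [-0.7777 -1.0812  1.438 ] grip 0.013261046410272856 58.20067785680294 y az 111.05351688501219 [-1.1886  0.6163  0.7748  1.9453 -0.5964  0.8278  1.8565]
```

Call:
{"name": "move_arm", "arguments": {"rows": [0,0,0,0,0,0,0,0,0,0,0,0,0,0,0,0,0,0,0,0], "fingers": 1}}

```text
clock: 34.9
tcp_pos: [0.4993, 0.2854, 0.1057]
orientation: [0.579, -3.077, -0.009]
contact_force: [0.6, -0.1, 0.7]
grip_width: 0.0854
gripper_force: 0.0
```

Call:
{"name": "move_arm", "arguments": {"rows": [0,0,-1,0,0,0,-3,0,0,0,-6,0,0,0,-10,0,0,0,-14,0,0,0,-17,0,0,0,-18,0,0,0,-18,0]}}

```text
clock: 35.9
tcp_pos: [0.5014, 0.2849, 0.2864]
orientation: [0.579, -3.078, -0.011]
contact_force: [-0.5, 0.1, -0.9]
grip_width: 0.0857
gripper_force: 0.0
```

```bash
python3 - <<'E'
from h import *
o=r.get_obs(); M=R.from_rotvec(o["orientation"]).as_matrix(); p=r.camera_params("wrist"); f=r.grab_frame("wrist"); s=r.grab_frame("scene"); cv2.imwrite("pics/w5.png",f); cv2.imwrite("pics/s5.png",s)
print(o["clock"],o["tcp_pos"],o["contact_force"])
c=proj(p,[[.4995,.2845,.09]])[0]; x0,y0=np.int32(c)-60; h=cv2.cvtColor(f,cv2.COLOR_BGR2GRAY)[y0:y0+120,x0:x0+120]
k=cv2.morphologyEx((h<50).astype(np.uint8),cv2.MORPH_OPEN,np.ones((5,5)))
ck=max(cv2.findContours(k,cv2.RETR_EXTERNAL,cv2.CHAIN_APPROX_NONE)[0],key=cv2.contourArea)
hull=cv2.erode(cv2.fillConvexPoly(np.zeros_like(h),cv2.convexHull(ck),1),np.ones((7,7)))
ys,xs=np.where((hull>0)&(h>60)); P=np.array([onz("wrist",(a+x0,b+y0),.115,p)[:2] for a,b in zip(xs,ys)]); mu=P.mean(0)
v=np.linalg.svd(P-mu)[2][0]; print("stripe",len(xs),mu,"az",np.degrees(np.arctan2(v[1],v[0])),"from axis",np.degrees(np.arctan2(*(mu-[.4995,.2845])[::-1])))
hs=cv2.cvtColor(s,cv2.COLOR_BGR2HSV)
for i in(cv2.cvtColor(cv2.imread("pics/scene0.png"),cv2.COLOR_BGR2HSV),hs):
    w=i[145:180,225:250]; ys,xs=np.where((w[...,0]>4)&(w[...,0]<22)&(w[...,1]>90)); print("handle px",len(xs),xs.mean()+225,ys.mean()+145)
E
```

```text
35.9 [0.5014 0.2849 0.2864] [-0.4804  0.056  -0.9341]
stripe 68 [0.485  0.2812] az 16.55542457421867 from axis -167.09270268115915
handle px 195 237.5948717948718 162.0871794871795
handle px 190 237.26315789473685 161.9736842105263
```

The bar now lies at 16.6°, the counter's own yaw, and pressed against its stop. The brush handle is where it started. I'm handing in.

```bash
python3 -c "
from bench import r
print(r.hand_in())"
```

```text
the job is handed in; nothing more can be done
None
```

The job is handed in at about 36 s; the brush got its three strokes (about 6 N each), stands released upright in its pot, and the knob is back against its zero stop. The arm has no tilt axis, so the tool stayed vertical and the brush leaned by pivoting in the grip.

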